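# Find the key that works the drawer lock

## Robot

A 6-joint arm with a two-finger parallel gripper is mounted at the origin on a cart in front of the work surface, level with it; the furniture and walls round the work are solid. World frame = base frame: x ahead of the robot, y to its left, z up, the work surface at z = 0. Lengths are in mm, angles in rad, forces in N, time in s.
With the tool pointing down it reaches from about 350 to 725 mm from the base axis. Payload 6 kg.
Tool frame: the origin (TCP) lies at the centre of the arm's flange, where the gripper is bolted on; the fingertips stand 173 mm ahead of it and the grasp point (between the pads) lies 155 mm ahead of it; z points along the fingers, y is the line along which they close (so a half turn about z gives the same grasp; the last joint's range is limited). The gripper opens to 85 mm and grips with 20 to 120 N. Pads are 22 mm wide; open, the fingers measure 114 mm over their backs; the gripper's body (76 mm by 85 mm) begins 54 mm behind the grasp point. The pads swing forward as they close: fully open they stand 13 mm farther back than shut.
Start: joints at [1.486, 0.04, 0.085, 0, -1.615, -0.334], TCP at [243.972, 548.153, 404.661] pointing down, gripper open.
Joint ranges: [-2.56, 2.56], [-1.29, 2.01], [-1.08, 1.49], [-3.29, 1.98], [-2.81, -0.18], [-2.99, 2.99]. Speed limits (rad/s): [2.57, 2.57, 3.01, 3.14, 3.14, 3.14].

## Interface

Orientations are given as a unit quaternion [w, x, y, z].
In Python, from workcell import env gives the robot as it stands.
- The arm moves only by the shell command python3 inch.py [FORCE], which reads ROWS from standard input. ROWS is a JSON list that holds a single list of rows (three levels of brackets), with 1 to 8 rows, each of 5 numbers: the finger opening in mm, then dx, dy, dz in units of 100 mm, then a turn about the tool's z in units of 0.2 rad; each row shifts and turns the commanded pose from where the row before left it, along the tool's axes as they then stand; what a row does not reach is not made up. A row lasts 1/12 s, in which the tool goes at most 41.7 mm and 0.125 rad, less where a joint would pass 70% of its speed; a pose out of reach is approached as far as the arm can. The fingers move at their own pace and stop on an object; FORCE is the grip in N (left out, the last holds). Time passes only in rows, so rows that do not move let the fingers close. It prints the time, the measured TCP pose, the force, the opening and the grip force at its end. Input that does not fit is refused with a message, and nothing moves.
- env.observe(): the state, without advancing time (a new reading comes with each control period).
- env.get_image(name): name is "scene" or "top" or "wrist"; returns a dict with "pixels" (400x640x3 uint8, red, green, blue), "fx", "fy", "cx", "cy" (pixels), "R" (3x3) and "t" (3): a world point X has camera coordinates R X + t; the wrist camera has in their place "T_tool_cam" (4x4, takes a point from camera to tool coordinates, whose origin is the TCP and whose axes are the flange's). Camera axes: x right, y down, z forward; pixel columns grow to the right and rows downward; lengths in mm; the calibration is good to about 2 mm. A picture is of the moment at which its call begins: read the wrist's pose just before it. There is no depth.
- env.sign_off(): hands the job in; it is judged then, once.
The state is a dict: "time_s": time; "qpos": joint angles; "qd": joint speeds; "tau": joint torques, N m; "eef_pos": TCP position; "ee_rot": TCP orientation; "wrist_force": force on the tool from outside, world axes, zero at the start; "ft_torque": the same for the moment, N m; "width": finger opening in mm; "finger_force": force on a finger pad.
Only numpy, scipy, OpenCV 4.12 (cv2) and the standard library are available. Lean on these libraries where they do the work, as an engineer would, in place of code of your own. Each camera call takes 0.05 s, during which the arm holds its last target. There are 200 camera calls.

## Task

One of the two keys in the wooden rack works the lock on top of the steel box: try one, pushed down fully and turned anticlockwise, and if it does not move the latch turn it back, return it to a free hole of the rack and use the other. When a key has turned the latch to open, turn the key back, take it out and hang it in the red holder, which is only for the key that worked; after that, pull the box's drawer fully open. Leave the other things on the bench undisturbed.

Things in the scene. Friction and masses are not known exactly. Their poses are not given: they have to be found in the camera images.
- key_yellow: Yellow key, 99 mm tall, hanging upright in the rack, 60-130 g. Origin: centre of underside of its square steel collar (52 x 52 x 4 mm); z up. Flat yellow bow 9 to 43 mm above origin, 46 mm along x, 10 mm thick along y: grip across y. Below: 8 mm stem down to 56 mm, with a brass double bit (26 along x, 6 along y, 15 high) centred 25 mm below origin. Same when turned half a turn.
- key_blue: Blue key, 99 mm tall, hanging upright in the rack, 60-130 g. Origin: centre of underside of its square steel collar (52 x 52 x 4 mm); z up. Flat blue bow 9 to 43 mm above origin, 46 mm along x, 10 mm thick along y: grip across y. Below: 8 mm stem down to 56 mm, with a brass double bit (26 along x, 6 along y, 15 high) centred 45 mm below origin. Same when turned half a turn.
- lockbox: Grey steel box, fixed, 140 deep x 190 wide x 100 mm high, blue drawer front facing the robot. Origin: centre of its underside, x to its back. Inside the lock, unseen, a driver stands high or low, differing from day to day: only the key with its bit at that depth moves the latch, the other just turns freely.
- keyhole (a point): Centre of the keyway in the box's top face, 100 mm above the bench; lock axis vertical through it; x to the back of the box. Slot 34 mm along x, 13 along y, deck 5 mm, brass edged. A key enters from above, bow along x (either way round), down 56 mm until its collar rests on the deck (key origin here). Once down it turns; to come out it must be turned back in line with the slot.
- latch (a joint): Latch angle, rad: 0 locked, 0.95 up is open, stops at 1.15; grows anticlockwise from above and stays where left. The right key turns free for about 0.3 rad, then drives it (0.04 N m): turn 1.4; turning back leaves it open. White pointer on the deck, 44 mm from the axis, goes from the red mark behind the keyway to the green one at its left. Only a key can move it.
- drawer (a joint): Drawer opening, m: 0 shut, 0.085 fully out, sliding towards the front of the box (-x of keyhole). About 2 N of friction; it is held shut while the latch is locked and while a key is in the lock.
- drawer_handle (a point): Middle of the drawer's steel bar handle, 68 mm above the bench: a bar about 10 mm thick and 90 mm long across the front, 35 mm in front of the drawer's face. x points to the back of the box (drawer opens along -x).
- rack: Light wooden key rack, fixed, 70 x 230 x 70 mm, three holes along its y. Origin: centre of its underside.
- rack_hole0 (a point): Centre of a rack hole's mouth, 70 mm above the bench: a 36 mm square hole in a 10 mm plate, open below. A key hangs in it upright, its collar on the plate (key origin at this point), facing any way.
- rack_hole1 (a point): Centre of a rack hole's mouth, 70 mm above the bench: a 36 mm square hole in a 10 mm plate, open below. A key hangs in it upright, its collar on the plate (key origin at this point), facing any way.
- rack_hole2 (a point): Centre of a rack hole's mouth, 70 mm above the bench: a 36 mm square hole in a 10 mm plate, open below. A key hangs in it upright, its collar on the plate (key origin at this point), facing any way.
- holder_hole0 (a point): Centre of the mouth of the one hole of the red holder (fixed, 70 x 70 x 70 mm): 70 mm above the bench, 36 mm square, for the key that worked; it hangs there as in the rack.
- tape_green: Roll of green tape, 60 mm across, 18 mm high, loose on the bench: leave alone. Origin: centre of its underside.
- offcut: Wooden offcut block, 45 x 110 x 35 mm, loose on the bench behind the red holder: leave alone. Origin: centre of its underside, long side along y.

How it is judged (in metres and radians):
On the way, in this order (a step that is already met when the one before it is completed fails the run):
1. a key in the lock has turned the latch open (value of joint latch above 0.95 rad and distance between any of key_yellow, key_blue and keyhole below 0.015 m), for 0.1 s.
2. that key hangs in the red holder, the other key in the rack, the drawer still shut (value of joint latch above 0.95 rad and value of joint drawer below 0.03 m and (((angle between key_yellow's own z axis and vertical below 0.12 rad and height (world z) of key_yellow between 0.066 and 0.076 m and horizontal distance between key_yellow and holder_hole0 below 0.014 m and linear speed of key_yellow below 0.03 m/s) and (angle between key_blue's own z axis and vertical below 0.12 rad and height (world z) of key_blue between 0.066 and 0.076 m and linear speed of key_blue below 0.03 m/s and (horizontal distance between key_blue and rack_hole0 below 0.014 m or horizontal distance between key_blue and rack_hole1 below 0.014 m or horizontal distance between key_blue and rack_hole2 below 0.014 m))) or ((angle between key_blue's own z axis and vertical below 0.12 rad and height (world z) of key_blue between 0.066 and 0.076 m and horizontal distance between key_blue and holder_hole0 below 0.014 m and linear speed of key_blue below 0.03 m/s) and (angle between key_yellow's own z axis and vertical below 0.12 rad and height (world z) of key_yellow between 0.066 and 0.076 m and linear speed of key_yellow below 0.03 m/s and (horizontal distance between key_yellow and rack_hole0 below 0.014 m or horizontal distance between key_yellow and rack_hole1 below 0.014 m or horizontal distance between key_yellow and rack_hole2 below 0.014 m))))), for 0.2 s.
3. the drawer is pulled fully open (value of joint drawer above 0.075 m), for 0.2 s.
At the end, for the whole second after the job is handed in: The latch is open (0.95 rad or more), the drawer is out at least 75 of its 85 mm, exactly one key (the one that worked) hangs upright and still in the red holder and the other hangs upright in a hole of the rack (each within 14 mm of the hole's centre, collar on the plate) (value of joint latch above 0.95 rad and value of joint drawer above 0.075 m and (((angle between key_yellow's own z axis and vertical below 0.12 rad and height (world z) of key_yellow between 0.066 and 0.076 m and horizontal distance between key_yellow and holder_hole0 below 0.014 m and linear speed of key_yellow below 0.03 m/s) and (angle between key_blue's own z axis and vertical below 0.12 rad and height (world z) of key_blue between 0.066 and 0.076 m and linear speed of key_blue below 0.03 m/s and (horizontal distance between key_blue and rack_hole0 below 0.014 m or horizontal distance between key_blue and rack_hole1 below 0.014 m or horizontal distance between key_blue and rack_hole2 below 0.014 m))) or ((angle between key_blue's own z axis and vertical below 0.12 rad and height (world z) of key_blue between 0.066 and 0.076 m and horizontal distance between key_blue and holder_hole0 below 0.014 m and linear speed of key_blue below 0.03 m/s) and (angle between key_yellow's own z axis and vertical below 0.12 rad and height (world z) of key_yellow between 0.066 and 0.076 m and linear speed of key_yellow below 0.03 m/s and (horizontal distance between key_yellow and rack_hole0 below 0.014 m or horizontal distance between key_yellow and rack_hole1 below 0.014 m or horizontal distance between key_yellow and rack_hole2 below 0.014 m))))); the robot touches nothing.
It fails at once if a key is put in the red holder while the latch is not open (value of joint latch below 0.9 rad and (distance between key_yellow and holder_hole0 below 0.02 m or distance between key_blue and holder_hole0 below 0.02 m)).
It fails at once if another thing on the bench is disturbed (distance of any of tape_green, offcut from where it was at the start of the episode above 0.03 m).
It also fails if it takes over 72 s, if anything falls off the work surface, if the arm or the gripper's body presses on something with over 40 N, if the wrist force passes 120 N, or if a joint passes its speed limit or range.

## Working session

There is one attempt and no reset: what is moved stays moved. The work goes in short steps, Python scripts to look and compute and a shell command to move; the robot and the scene stay as the last step left them, time stands still between calls to the robot, and variables do not carry over. Pictures are saved under pics/ and viewed, at most 10 in all, crops included, and the job is handed in when it is done.

```bash
ls; mkdir -p pics
python3 - <<'E'
from workcell import env
import cv2,numpy as np
o=env.observe();print(o)
for n in("scene","top"):
    im=env.get_image(n);np.savez(f"pics/{n}0.npz",**im)
    cv2.imwrite(f"pics/{n}0.png",im["pixels"][:,:,::-1]);print(n,im["fx"],im["cx"],im["cy"],np.round(-np.array(im["R"]).T@im["t"]),np.round(im["R"],2))
E
```

```text
inch.py
pics
workcell.py
{'time_s': 0.0, 'qpos': array([ 1.48565597e+00,  4.08157892e-02,  8.37970254e-02, -4.43733112e-04,
       -1.61549376e+00, -3.33685729e-01]), 'qd': array([ 0.00025988, -0.0014297 ,  0.00100953,  0.00039338, -0.00067386,
       -0.00163159]), 'tau': array([-1.07584336e-03, -3.68215764e+01,  3.47418308e+01,  6.93250939e+00,
       -5.43081667e-03,  2.05411922e-06]), 'eef_pos': array([243.92063877, 548.15777102, 403.6726604 ]), 'ee_rot': array([ 8.78953343e-04,  9.78154741e-01, -2.07876208e-01, -1.13580351e-04]), 'wrist_force': array([ 1.05413906, -0.21612286, -0.0368958 ]), 'ft_torque': array([-0.01842334,  0.00215763, -0.00897837]), 'finger_force': 0.0, 'width': 85.17202159869096}
scene 495.5282013811077 319.46610942239664 200.5804199126218 [ -334. -1028.   931.] [[ 0.77 -0.64  0.02]
 [-0.33 -0.42 -0.85]
 [ 0.55  0.64 -0.53]]
top 516.8129095024924 322.77762378067575 197.77702654233997 [4.270e+02 1.000e+00 1.719e+03] [[-0.03 -1.    0.01]
 [-1.    0.03 -0.07]
 [ 0.07 -0.01 -1.  ]]
```

View pics/scene0.png

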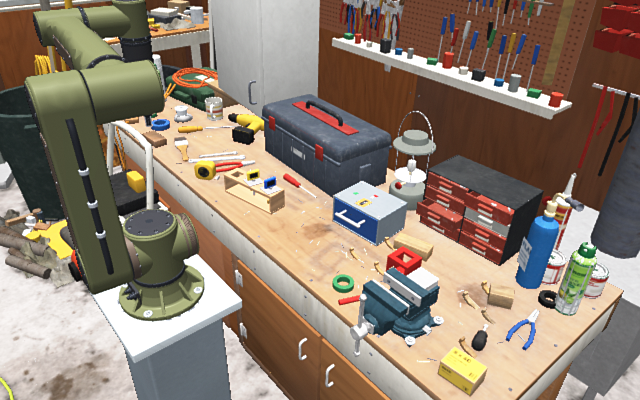

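View pics/top0.png

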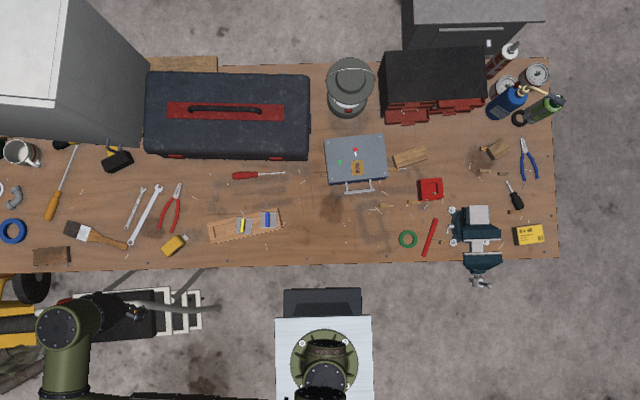

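The scene view shows the rack at about (255,192), the box at (370,213) and the red holder at (403,262). In the top view the yellow key is at (241,225), the blue key at (266,219), the keyway near (357,168), the holder at (431,189) and the tape at (408,239). I'll measure these coarsely first.

```bash
cat > h.py <<'E'
from workcell import env
import cv2,numpy as np
from scipy.spatial.transform import Rotation as Rn
def load(n):
    d=dict(np.load(n));return d
def cam(im,pose=None):
    K=np.array([[im["fx"],0,im["cx"]],[0,im["fy"],im["cy"]],[0,0,1]],float)
    if "R" in im: return K,np.array(im["R"]),np.array(im["t"])
    p,q=pose; T=np.eye(4);T[:3,:3]=Rn.from_quat(np.roll(q,-1)).as_matrix();T[:3,3]=p
    M=np.linalg.inv(T@np.array(im["T_tool_cam"]));return K,M[:3,:3],M[:3,3]
def ray(c,uv,z):
    K,R,t=c;C=-R.T@t;d=R.T@np.linalg.inv(K)@[uv[0],uv[1],1];return C+d*(z-C[2])/d[2]
def proj(c,X):
    K,R,t=c;v=K@(R@np.array(X,float)+t);return v[:2]/v[2]
def blobs(px,lo,hi,amin=8,box=None):
    h=cv2.cvtColor(px,cv2.COLOR_RGB2HSV);m=cv2.inRange(h,np.array(lo),np.array(hi))
    if box:
        k=np.zeros_like(m);k[box[1]:box[3],box[0]:box[2]]=1;m*=k
    cs,_=cv2.findContours(m,cv2.RETR_EXTERNAL,cv2.CHAIN_APPROX_NONE)
    out=[]
    for c in cs:
        if len(c)<3 or cv2.contourArea(c)<amin: continue
        out.append(cv2.minAreaRect(c)+(cv2.contourArea(c),))
    return sorted(out,key=lambda r:-r[3])
def wrist(name):
    o=env.observe();im=env.get_image("wrist");cv2.imwrite(f"pics/{name}.png",im["pixels"][:,:,::-1])
    np.savez(f"pics/{name}.npz",pos=o["eef_pos"],q=o["ee_rot"],**im);return im,cam(im,(o["eef_pos"],o["ee_rot"])),o
def wload(name):
    d=load(f"pics/{name}.npz");return d,cam(d,(d["pos"],d["q"]))
def goto(x,y,yaw):
    "tool-frame shift to world x,y and tool y-axis heading yaw (mod pi)"
    o=env.observe();M=Rn.from_quat(np.roll(o["ee_rot"],-1)).as_matrix()
    d=M.T@(np.array([x,y,o["eef_pos"][2]])-o["eef_pos"])
    h=np.arctan2(M[1,1],M[0,1]);e=(yaw-h+np.pi/2)%np.pi-np.pi/2
    print("shift in tool axes",np.round(d,1),"turn about tool z",round(-e,3),"heading",round(h,3),"pos",np.round(o["eef_pos"],1),"q6",round(o["qpos"][5],3),"tilt",np.round(M[:2,2],4))
E
python3 - <<'E'
from h import *
d=load("pics/top0.npz");c=cam(d);px=d["pixels"]
for n,lo,hi,z,b in [("yel",(22,120,120),(35,255,255),110,(205,205,290,245)),("blue",(100,120,80),(125,255,255),110,(205,205,290,245)),("red",(0,150,120),(6,255,255),70,(415,175,445,205)),("green",(40,100,60),(80,255,255),18,(390,225,420,250))]:
    for r in blobs(px,lo,hi,4,b)[:2]: print(n,np.round(r[0],1),np.round(r[1],1),round(r[2]),np.round(ray(c,r[0],z),1))
print("key",ray(c,(357,168),100),[np.round(ray(c,p,100)[:2]) for p in ((325,140),(382,135),(387,178),(328,183))])
crop=np.hstack([cv2.resize(px[195:250,200:295],None,fx=4,fy=4,interpolation=2),cv2.resize(px[130:210,320:450][:55*1+25],(390,220))])
cv2.imwrite("pics/c.png",crop[:,:,::-1])
E
```

```text
yel [242.  224.9] [ 3.3 14. ] 6 [458.5 243.6 110. ]
blue [267. 219.] [ 2. 14.] 0 [474.8 165.5 110. ]
red [431.6 188.6] [21.8 21.7] 85 [ 558.7 -359.7   70. ]
green [407.5 239. ] [16. 17.] 90 [ 399.1 -284.8   18. ]
key [ 627.96661849 -120.40633091  100.        ] [array([720., -22.]), array([ 731., -203.]), array([ 594., -214.]), array([583., -28.])]
```

```bash
python3 -c "
from h import *
d=load('pics/top0.npz');c=cam(d)
goto(440,205,np.pi/2)
im,w,o=wrist('w0');print(im['T_tool_cam'])"
```

```text
shift in tool axes [318.7 233.8   0.4] turn about tool z -0.419 heading -1.99 pos [243.9 548.2 403.8] q6 -0.334 tilt [-0.0005 -0.0015]
[[-1.58372266e-04 -9.45944364e-01 -3.24328898e-01  8.38596873e+01]
 [ 9.99999840e-01  2.64584825e-05 -5.65476877e-04 -8.70436258e-01]
 [ 5.43490916e-04 -3.24328936e-01  9.45944209e-01  3.11792433e+01]
 [ 0.00000000e+00  0.00000000e+00  0.00000000e+00  1.00000000e+00]]
```

View pics/c.png

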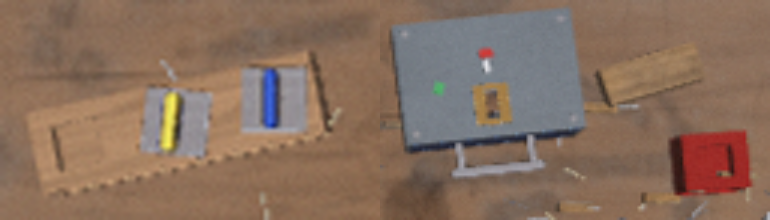

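The crop shows the free rack hole at the left end, yellow in the middle and blue at the right. On the box I can see the brass keyway, the white pointer at the red mark, and the green mark to the left. The holder is empty and turned slightly.

Units first: shifts go in units of 100 mm and turns go in units of 0.2 rad. So 40 mm is 0.4, 30 mm is 0.3.

```bash
echo '[[[85, 0.4, 0.295, 0, 0], [85, 0.4, 0.295, 0, 0], [85, 0.3, 0.22, 0, 0], [85, 0.4, 0.295, 0, 0], [85, 0.4, 0.295, 0, 0], [85, 0.3, 0.22, 0, 0], [85, 0.4, 0.295, 0, 0], [85, 0.3, 0.22, 0, 0]]]' | python3 inch.py; echo '[[[85, 0.3, 0.22, 0, -0.5], [85, 0, 0, 0, -0.55], [85, 0, 0, 0, -0.55], [85, 0, 0, 0, -0.5], [85, 0, 0, 0, 0]]]' | python3 inch.py
python3 - <<'E'
from h import *
goto(440,205,np.pi/2)
im,c,o=wrist("w1");print(o["qpos"])
for n,lo,hi,z in [("yel",(22,120,100),(35,255,255),113),("blue",(105,120,60),(125,255,255),113)]:
    for r in blobs(im["pixels"],lo,hi,300)[:2]: print(n,np.round(r[0],1),np.round(r[1],1),round(r[2]),np.round(ray(c,r[0],z),1))
E
```

```text
time_s: 0.82
eef_pos: [402.7, 268.0, 404.8]
ee_rot: [-0.0, 0.978, -0.208, 0.0]
wrist_force: [1.7, -0.1, 0.6]
width: 85.5
finger_force: 0.0
time_s: 1.23
eef_pos: [420.8, 237.4, 404.5]
ee_rot: [0.0, 1.0, 0.002, -0.0]
wrist_force: [-0.3, -0.3, -0.9]
width: 84.9
finger_force: 0.0
shift in tool axes [19.1 32.5  0. ] turn about tool z 0.004 heading -1.567 pos [420.8 237.4 404.5] q6 0.642 tilt [-0.0004 -0.0002]
[ 9.32449012e-01 -2.74787029e-01 -2.03829101e-01 -1.67478669e-04
 -1.64216515e+00  6.42247482e-01]
yel [103.6 193.8] [43.5 78.1] 51 [421.4 427.5 113. ]
yel [ 39.  318.6] [25.2 68.4] 83 [287.5 522.9 113. ]
blue [402.5 135.1] [18.1 54.1] 7 [473.3 169.4 113. ]
```

View pics/w1.png

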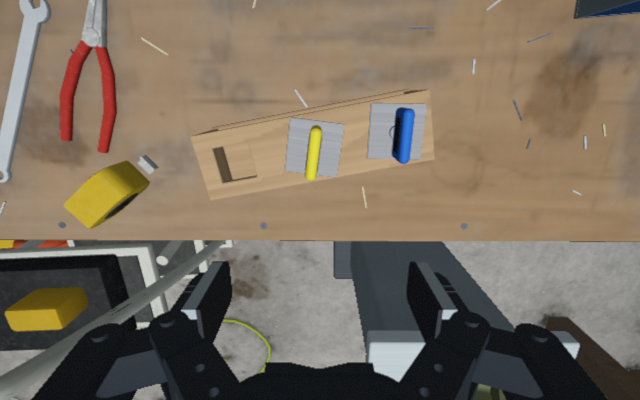

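The wrist view shows the yellow bow at (314,153), the blue bow at (403,135) and the free hole at (230,163). Turning anticlockwise 1.4 rad from this wrist pose would bring joint 6 near its limit. I'll flip the tool half a turn first and go over the rack.

Converted, 25 mm is 0.25, 20 mm is 0.2, 0.125 rad is 0.625.

```bash
R='x'; echo '[[[85, 0.25, 0.18, 0, 0], [85, 0.2, 0.145, 0, 0], [85, 0, 0, 0, 0.625], [85, 0, 0, 0, 0.625], [85, 0, 0, 0, 0.625], [85, 0, 0, 0, 0.625], [85, 0, 0, 0, 0.625], [85, 0, 0, 0, 0.625]]]' | python3 inch.py >/dev/null; echo '[[[85, 0, 0, 0, 0.625], [85, 0, 0, 0, 0.625], [85, 0, 0, 0, 0.625], [85, 0, 0, 0, 0.625], [85, 0, 0, 0, 0.625], [85, 0, 0, 0, 0.625], [85, 0, 0, 0, 0.625], [85, 0, 0, 0, 0.625]]]' | python3 inch.py >/dev/null; echo '[[[85, 0, 0, 0, 0.625], [85, 0, 0, 0, 0.625], [85, 0, 0, 0, 0.625], [85, 0, 0, 0, 0.625], [85, 0, 0, 0, 0.625], [85, 0, 0, 0, 0.625], [85, 0, 0, 0, 0.625], [85, 0, 0, 0, 0.625]]]' | python3 inch.py >/dev/null;  echo '[[[85, 0, 0, 0, 0.625], [85, 0, 0, 0, 0.125], [85, 0, 0, 0, 0]]]' | python3 inch.py
python3 - <<'E'
from h import *
goto(466,205,np.pi/2)
im,c,o=wrist("w2");print(o["qpos"])
for n,lo,hi,z in [("yel",(22,120,100),(35,255,255),113),("blue",(105,120,60),(125,255,255),113)]:
    for r in blobs(im["pixels"],lo,hi,300)[:3]: print(n,np.round(r[0],1),np.round(r[1],1),round(r[2]),[np.round(ray(c,p,z)[:2],1) for p in cv2.boxPoints(r[:3])])
E
```

```text
time_s: 3.53
eef_pos: [465.7, 205.6, 404.6]
ee_rot: [-0.0, -0.121, 0.993, -0.0]
wrist_force: [0.0, 0.3, -0.5]
width: 85.1
finger_force: 0.0
shift in tool axes [-0.2 -0.6  0. ] turn about tool z 0.243 heading 1.814 pos [465.7 205.6 404.6] q6 -2.14 tilt [-0.0002 -0.0002]
[ 8.12057479e-01 -2.03565141e-01 -1.44725105e-01  4.25228394e-05
 -1.62993563e+00 -2.14006786e+00]
yel [578.4 172. ] [52.9 88.3] 66 [array([398.3, 372.7]), array([355. , 423.9]), array([387.4, 463.7]), array([434.4, 411.3])]
yel [360.5 189. ] [15.6 52.6] 24 [array([474.9, 230.2]), array([428.5, 236.7]), array([431. , 250.1]), array([477.8, 244.3])]
blue [ 51.4 221.7] [109.  38.] 8 [array([573.2, -73.4]), array([533.9, -65.7]), array([526. ,  26.8]), array([565.6,  23. ])]
blue [273.6 184.8] [11.6 54.1] 13 [array([492.2, 160. ]), array([443. , 161.7]), array([443. , 171.4]), array([492.4, 170.2])]
```

View pics/w2.png

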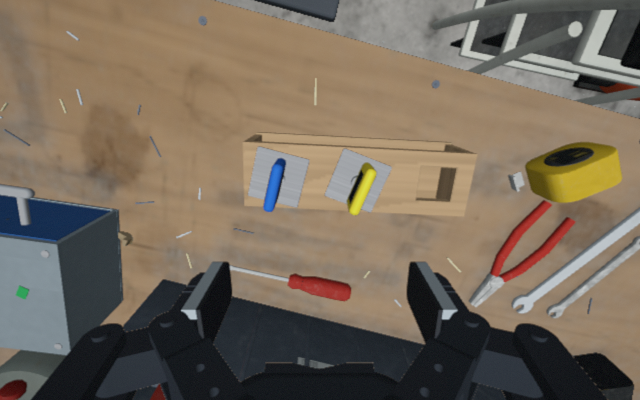

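The wrist view from the other side shows the blue collar at (279,178), the yellow collar at (357,181) and the free hole at (436,183). I'll use the collar outlines to get the key centres.

```bash
cat >> h.py <<'E'
def collars(px,c,z=74,box=None,lo=(0,0,120),hi=(179,45,200),amin=300):
    for r in blobs(px,lo,hi,amin,box)[:4]:
        P=np.array([ray(c,p,z)[:2] for p in cv2.boxPoints(r[:3])])
        e=P[1]-P[0];f=P[2]-P[1]
        print("rect px",np.round(r[0]),"centre",np.round(P.mean(0),1),"sides",np.round([np.linalg.norm(e),np.linalg.norm(f)],1),"edge dir deg",np.round(np.degrees(np.arctan2(e[1],e[0]))%90,1))
E
python3 - <<'E'
from h import *
for n,b in (("w1",(270,90,440,200)),("w2",(240,140,400,220))):
    d,c=wload(n);h=cv2.cvtColor(d["pixels"],cv2.COLOR_RGB2HSV)
    print(n,h[165,262] if n=="w2" else h[155,298],h[170,410]);collars(d["pixels"],c,box=b)
d,c=wload("w2");print("hole",ray(c,(436,183),70))
E
```

```text
w1 [109  12 169] [ 16  88 165]
rect px [314. 147.] centre [456.3 243.5] sides [51.8 51.7] edge dir deg 80.8
rect px [396. 131.] centre [471.6 165. ] sides [52.5 52.5] edge dir deg 0.3
w2 [107  11 168] [ 17  84 185]
rect px [277. 177.] centre [471.1 164.8] sides [52.4 51.7] edge dir deg 85.9
rect px [358. 181.] centre [455.7 243.8] sides [51.9 52.2] edge dir deg 83.3
hole [439.06939792 321.75891523  70.        ]
```

```bash
python3 -c "
from h import *
goto(471.4,165,1.54)"
```

```text
shift in tool axes [  4.3 -40.7   0. ] turn about tool z 0.276 heading 1.816 pos [465.7 205.5 404.6] q6 -2.138 tilt [-0.0002 -0.0002]
```

```bash
echo '[[[50, 0.043, -0.407, 0, 0], [50, 0, 0, 0.2, 0.5], [50, 0, 0, 0.3, 0.5], [50, 0, 0, 0.3, 0.38], [50, 0, 0, 0, 0]]]' | python3 inch.py; python3 -c "
from h import *
goto(471.4,165,1.54)"
```

```text
time_s: 4.0
eef_pos: [470.1, 164.3, 318.1]
ee_rot: [-0.005, 0.017, 1.0, -0.002]
wrist_force: [-1.4, 0.3, -1.1]
width: 50.0
finger_force: 0.0
shift in tool axes [-1.3  0.8 -0. ] turn about tool z -0.004 heading 1.536 pos [470.1 164.3 318.1] q6 -2.346 tilt [-0.0091 -0.0041]
```

Converted, 30 mm is 0.3, 25 mm is 0.25.

```bash
echo '[[[50, 0, 0, 0.3, 0], [50, 0, 0, 0.25, 0], [50, 0, 0, 0.146, 0], [50, 0, 0, 0, 0], [50, 0, 0, 0, 0]]]' | python3 inch.py; python3 -c "
from h import *
goto(471.4,165,1.54)
im,c,o=wrist('w3')
for r in blobs(im['pixels'],(105,120,60),(125,255,255),300)[:3]: print(r)"
```

```text
time_s: 4.42
eef_pos: [471.7, 165.0, 256.4]
ee_rot: [0.0, 0.015, 1.0, -0.0]
wrist_force: [0.9, -0.2, 1.1]
width: 50.5
finger_force: 0.0
shift in tool axes [ 0.3 -0.  -0. ] turn about tool z 0.001 heading 1.541 pos [471.7 165.  256.4] q6 -2.342 tilt [ 0.0006 -0.0008]
((45.62488555908203, 369.33203125), (56.720035552978516, 96.38983154296875), 84.64418029785156, 3432.0)
((317.5, 279.0), (114.0, 23.0), 90.0, 2264.5)
```

Converted, -35 mm is -0.35, -20 mm is -0.2.

```bash
echo '[[[5, 0, 0, 0, 0], [5, 0, 0, 0, 0], [5, 0, 0, 0, 0], [5, 0, 0, 0, 0], [5, 0, 0, 0, 0], [5, 0, 0, 0, 0]]]' | python3 inch.py 60; echo '[[[5, 0, 0, -0.2, 0], [5, 0, 0, -0.35, 0], [5, 0, 0, -0.35, 0], [5, 0, 0, -0.35, 0], [5, 0, 0, -0.15, 0], [5, 0, 0, 0, 0]]]' | python3 inch.py; python3 -c "
from h import *
goto(610,-90,1.57)"
```

```text
time_s: 4.97
eef_pos: [471.6, 165.0, 256.1]
ee_rot: [0.001, 0.016, 1.0, 0.0]
wrist_force: [-0.9, 0.1, 4.6]
width: 8.6
finger_force: 61.2
time_s: 5.47
eef_pos: [471.7, 164.7, 399.6]
ee_rot: [0.003, 0.017, 1.0, 0.002]
wrist_force: [0.3, 0.7, -0.1]
width: 9.2
finger_force: 60.5
shift in tool axes [-146.8 -249.9   -0. ] turn about tool z -0.033 heading 1.537 pos [471.7 164.7 399.6] q6 -2.345 tilt [0.0058 0.0033]
```

Converted, -20 mm is -0.2, -32 mm is -0.32.

```bash
echo '[[[5, -0.2, -0.32, 0, 0], [5, -0.2, -0.32, 0, 0], [5, -0.2, -0.32, 0, 0], [5, -0.2, -0.32, 0, 0], [5, -0.2, -0.32, 0, 0], [5, -0.22, -0.32, 0, 0], [5, -0.22, -0.32, 0, 0], [5, -0.22, -0.32, 0, 0]]]' | python3 inch.py;echo '[[[5, -0.22, -0.22, 0, 0], [5, 0, 0, 0, 0], [5, 0, 0, 0, 0], [5, 0, 0, 0, 0]]]' | python3 inch.py
python3 - <<'E'
from h import *
im,c,o=wrist("w4");print(o["qpos"],o["eef_pos"],o["ee_rot"])
print("brass");collars(im["pixels"],c,100,None,(12,90,60),(28,255,255),200)
print("green");collars(im["pixels"],c,100,None,(40,100,60),(80,255,255),20)
print("red");collars(im["pixels"],c,100,None,(0,150,100),(5,255,255),20)
E
```

```text
time_s: 6.13
eef_pos: [629.4, -98.3, 393.3]
ee_rot: [-0.001, 0.017, 1.0, 0.0]
wrist_force: [1.6, 1.1, -0.5]
width: 9.1
finger_force: 60.6
time_s: 6.47
eef_pos: [650.0, -119.2, 393.5]
ee_rot: [-0.001, 0.017, 1.0, 0.0]
wrist_force: [-0.0, 0.1, -0.8]
width: 9.1
finger_force: 60.5
[ 1.20466040e-01  2.02449555e-01  2.41259665e-01 -4.14824875e-04
 -1.61200367e+00 -1.72480443e+00] [ 650.01279385 -119.17660666  393.54642114] [-1.21569763e-03  1.67619388e-02  9.99858769e-01  4.13193810e-05]
brass
rect px [396.  37.] centre [528.2 -56.1] sides [50.3 65.2] edge dir deg 90.0
rect px [593.  14.] centre [517.4  89.8] sides [45.5 19.8] edge dir deg 88.1
rect px [322. 168.] centre [ 627.2 -114.7] sides [22.8 46.3] edge dir deg 3.9
rect px [308. 168.] centre [ 627.2 -127.1] sides [23.4 45.8] edge dir deg 6.4
green
rect px [379. 189.] centre [646.8 -65.4] sides [13.8  9.4] edge dir deg 71.2
red
rect px [46. 92.] centre [ 558.7 -333.3] sides [70.2 59.9] edge dir deg 2.7
rect px [622. 138.] centre [609.6 136.6] sides [28.2 17.4] edge dir deg 88.1
rect px [ 46. 334.] centre [ 793.1 -407.5] sides [24.6 12.8] edge dir deg 3.7
rect px [  8. 348.] centre [ 809.8 -453.7] sides [16.9  5.6] edge dir deg 88.0
```

View pics/w4.png

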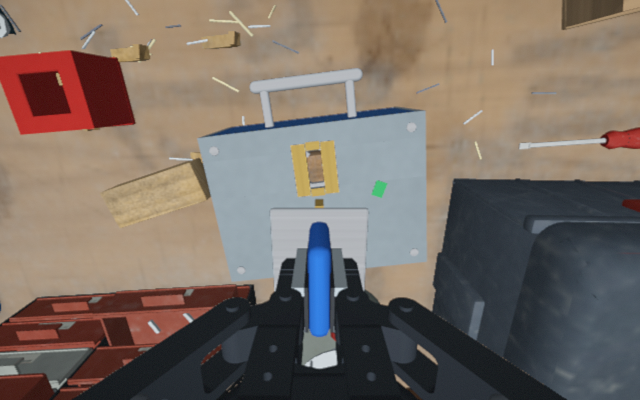

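The wrist view shows the keyway's brass plate centred at about (315,168), the green mark at (379,189) and deck screws at (213,151), (411,127), (240,271) and (415,253). The blue key is held upright in the gripper, and the holder is at (60,93).

```bash
cat >> h.py <<'E'
def hullrect(px,c,z,box,lo,hi):
    h=cv2.cvtColor(px,cv2.COLOR_RGB2HSV);m=cv2.inRange(h,np.array(lo),np.array(hi));k=np.zeros_like(m);k[box[1]:box[3],box[0]:box[2]]=1
    p=np.argwhere(m*k)[:,::-1]
    P=np.array([ray(c,q,z)[:2] for q in p],np.float32);r=cv2.minAreaRect(P);b=cv2.boxPoints(r);e=b[1]-b[0]
    print("world rect",np.round(r[0],1),np.round(r[1],1),"dir",round(float(np.degrees(np.arctan2(e[1],e[0]))%90),1));return r
E
python3 - <<'E'
from h import *
d,c=wload("w4");px=d["pixels"]
hullrect(px,c,100,(285,135,345,199),(12,90,60),(28,255,255))
S=[ray(c,p,100)[:2] for p in ((213,151),(411,127),(240,271),(415,253))];print(np.round(S,1))
print("slot",ray(c,(315.5,168),100))
# holder hole outline: dark red inner
hullrect(px,c,70,(0,50,95,135),(0,150,150),(6,255,255))
h=cv2.cvtColor(px,cv2.COLOR_RGB2HSV);print(h[93,10],h[93,110],h[85,30])
# collar of held key: white-grey
cv2.imwrite("pics/w4c.png",cv2.resize(px[130:300,230:410],None,fx=3,fy=3)[:,:,::-1])
t=load("pics/top0.npz");ct=cam(t)
hullrect(t["pixels"],ct,100,(345,155,370,178),(12,100,60),(28,255,255))
hullrect(t["pixels"],ct,70,(415,175,445,205),(0,150,100),(6,255,255))
E
```

```text
world rect [ 627.3 -121. ] [47.3 36.1] dir 4.8
[[ 608.8 -206.6]
 [ 594.6  -40.3]
 [ 725.2 -197.1]
 [ 711.5  -29.4]]
slot [ 626.38636839 -120.45498265  100.        ]
world rect [ 557.6 -359.9] [65.2 69.4] dir 2.7
[  1 197 179] [  1 190  75] [  0 193  74]
world rect [ 630.9 -119.9] [45.2 34.9] dir 5.2
world rect [ 558.4 -353.9] [69.9 81.3] dir 2.3
```

View pics/w4c.png

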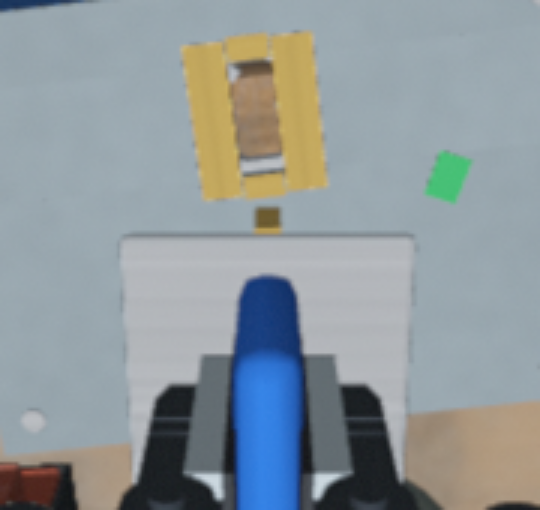

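The crop shows the slot inside the brass plate. The held key's collar front edge runs from pixel (270.7,210) to (367.7,210), square to the tool. I'll use that edge to work out the key's offset in the grip.

```bash
cat >> h.py <<'E'
def toolray(im,uv,z):
    T=np.array(im["T_tool_cam"]);d=T[:3,:3]@[(uv[0]-im["cx"])/im["fx"],(uv[1]-im["cy"])/im["fy"],1];C=T[:3,3];return C+d*(z-C[2])/d[2]
E
python3 - <<'E'
from h import *
d,c=wload("w4")
for z in (178,182,186): print(z,[np.round(toolray(d,p,z)[:2],1) for p in ((270.7,209),(367.7,209))])
goto(627.3,-121,np.pi/2+0.084)
E
```

```text
178 [array([ 28. , -23.5]), array([28. , 25.3])]
182 [array([ 26.6, -24.2]), array([26.5, 26. ])]
186 [array([ 25.1, -24.9]), array([25.1, 26.7])]
shift in tool axes [22.4 -3.   0. ] turn about tool z -0.117 heading 1.538 pos [ 649.7 -118.7  394.5] q6 -1.725 tilt [-0.001   0.0001]
```

```bash
echo '[[[5, 0.222, -0.035, 0.2, 0], [5, 0, 0, 0.18, -0.585], [5, 0, 0, 0, 0], [5, 0, 0, 0, 0]]]' | python3 inch.py
python3 - <<'E'
from h import *
goto(627.3,-121,np.pi/2+0.084)
im,c,o=wrist("w5")
cv2.imwrite("pics/w5c.png",cv2.resize(im["pixels"][150:330,220:420],None,fx=3,fy=3)[:,:,::-1])
E
```

```text
time_s: 6.85
eef_pos: [627.2, -121.1, 357.3]
ee_rot: [-0.0, -0.041, 0.999, -0.0]
wrist_force: [0.8, -1.4, 0.2]
width: 8.8
finger_force: 60.5
shift in tool axes [-0.1  0.1 -0. ] turn about tool z -0.002 heading 1.653 pos [ 627.2 -121.1  357.3] q6 -1.61 tilt [-0.0006 -0.0002]
```

View pics/w5c.png

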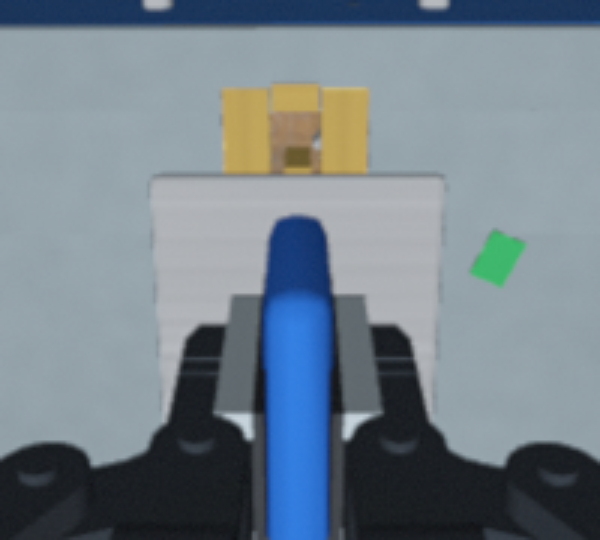

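The crop shows the bit (298) lined up with the slot (296) to within a pixel, and the brass plate is square to the collar. I'll lower the key.

```bash
echo '[[[5, 0, 0, 0.14, 0], [5, 0, 0, 0.08, 0], [5, 0, 0, 0.06, 0], [5, 0, 0, 0.06, 0], [5, 0, 0, 0, 0]]]' | python3 inch.py; python3 -c "
from h import *
goto(627.3,-121,np.pi/2+0.084)"
```

```text
time_s: 7.32
eef_pos: [627.7, -121.9, 321.8]
ee_rot: [-0.001, -0.042, 0.999, 0.0]
wrist_force: [0.6, -0.3, -1.9]
width: 9.2
finger_force: 60.5
shift in tool axes [0.3 0.9 0. ] turn about tool z -0.001 heading 1.654 pos [ 627.7 -121.9  321.8] q6 -1.608 tilt [-0.0019  0.0001]
```

```bash
echo '[[[5, 0, 0, 0.1, 0], [5, 0, 0, 0.1, 0], [5, 0, 0, 0.08, 0], [5, 0, 0, 0.06, 0], [5, 0, 0, 0.02, 0], [5, 0, 0, 0, 0]]]' | python3 inch.py; python3 -c "
from h import *
goto(627.3,-121,np.pi/2+0.084)"
```

```text
time_s: 7.82
eef_pos: [627.7, -122.1, 286.8]
ee_rot: [-0.0, -0.042, 0.999, -0.0]
wrist_force: [0.7, 0.3, -0.6]
width: 8.7
finger_force: 60.6
shift in tool axes [ 0.3  1.1 -0. ] turn about tool z -0.0 heading 1.655 pos [ 627.7 -122.1  286.8] q6 -1.607 tilt [-0.0006 -0.0003]
```

```bash
echo '[[[5, 0, 0, 0.01, 0], [5, 0, 0, 0.01, 0], [5, 0, 0, 0, 0]]]' | python3 inch.py; echo '[[[5, 0, 0, 0, -0.6], [5, 0, 0, 0, -0.6], [5, 0, 0, 0, -0.6], [5, 0, 0, 0, -0.6], [5, 0, 0, 0, 0]]]' | python3 inch.py; python3 -c "
from h import *
print(env.observe()['ft_torque'],env.observe()['wrist_force']);goto(627.3,-121,np.pi/2+0.084)"
```

```text
time_s: 8.07
eef_pos: [627.8, -122.1, 286.2]
ee_rot: [0.001, -0.042, 0.999, -0.0]
wrist_force: [-1.3, 0.8, 3.6]
width: 9.0
finger_force: 61.4
time_s: 8.48
eef_pos: [627.8, -121.8, 286.2]
ee_rot: [0.001, -0.28, 0.96, -0.0]
wrist_force: [-1.2, 2.2, 5.7]
width: 8.9
finger_force: 61.4
[0.93148546 0.73680172 0.08582329] [-1.20507685  2.17216211  5.70041003]
shift in tool axes [ 0.   0.9 -0. ] turn about tool z 0.484 heading 2.139 pos [ 627.8 -121.8  286.2] q6 -1.123 tilt [0.0014 0.0004]
```

```bash
echo '[[[5, 0, 0, 0, -0.575], [5, 0, 0, 0, -0.575], [5, 0, 0, 0, -0.575], [5, 0, 0, 0, -0.575], [5, 0, 0, 0, -0.575], [5, 0, 0, 0, -0.575], [5, 0, 0, 0, -0.575], [5, 0, 0, 0, -0.575]]]' | python3 inch.py; echo '[[[5, 0, 0, 0, 0], [5, 0, 0, 0, 0]]]' | python3 inch.py
python3 - <<'E'
from h import *
print(env.observe()['ft_torque'],env.observe()['wrist_force']);goto(627.3,-121,np.pi/2+0.084)
im,c,o=wrist("w6")
cv2.imwrite("pics/w6.png",im["pixels"][:,:,::-1])
E
```

```text
time_s: 9.15
eef_pos: [627.5, -121.8, 286.2]
ee_rot: [0.0, -0.676, 0.737, 0.0]
wrist_force: [-4.4, 3.1, 7.3]
width: 8.8
finger_force: 61.7
time_s: 9.32
eef_pos: [627.5, -121.8, 286.1]
ee_rot: [0.0, -0.674, 0.738, -0.0]
wrist_force: [-3.7, 3.3, 6.7]
width: 9.0
finger_force: 61.6
[0.97529386 1.59565544 0.01220048] [-3.72625708  3.2579977   6.71097221]
shift in tool axes [-0.8  0.3 -0. ] turn about tool z 1.396 heading 3.051 pos [ 627.5 -121.8  286.1] q6 -0.211 tilt [ 0.0001 -0.    ]
```

View pics/w6.png

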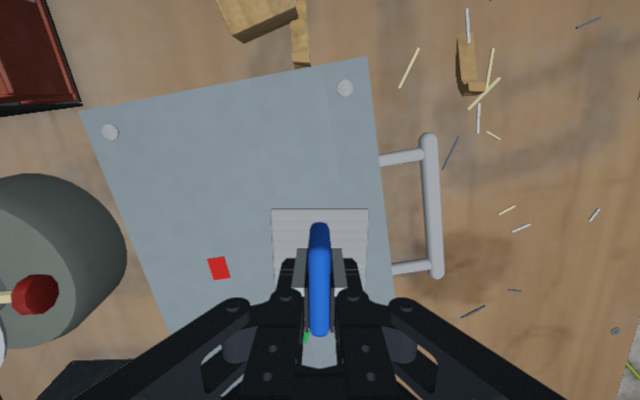

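The red mark at (219,268) no longer has the white pointer beside it. The pointer is now next to the green mark at (305–320,340), so blue works. I'll turn back and lift.

```bash
echo '[[[5, 0, 0, 0, 0.6], [5, 0, 0, 0, 0.6], [5, 0, 0, 0, 0.6], [5, 0, 0, 0, 0.6], [5, 0, 0, 0, 0.6], [5, 0, 0, 0, 0.6], [5, 0, 0, 0, 0.6], [5, 0, 0, 0, 0.6]]]' | python3 inch.py >/dev/null; echo '[[[5, 0, 0, 0, 0.6], [5, 0, 0, 0, 0.6], [5, 0, 0, 0, 0.6], [5, 0, 0, 0, 0.4], [5, 0, 0, -0.015, 0], [5, 0, 0, 0, 0]]]' | python3 inch.py
python3 - <<'E'
from h import *
print(env.observe()['ft_torque']);goto(627.7,-122,np.pi/2+0.084)
E
```

```text
time_s: 10.53
eef_pos: [627.7, -122.1, 286.4]
ee_rot: [-0.0, -0.042, 0.999, 0.0]
wrist_force: [-0.4, 0.7, -0.3]
width: 8.9
finger_force: 60.7
[-0.07152733 -0.1254323  -0.03300882]
shift in tool axes [0.  0.1 0. ] turn about tool z -0.0 heading 1.655 pos [ 627.7 -122.1  286.4] q6 -1.607 tilt [-0.0001  0.0001]
```

Converted, -28 mm is -0.28, -25 mm is -0.25.

```bash
echo '[[[5, 0, 0, -0.08, 0], [5, 0, 0, -0.12, 0], [5, 0, 0, -0.15, 0], [5, 0, 0, -0.2, 0], [5, 0, 0, -0.25, 0], [5, 0, 0, -0.28, 0], [5, 0, 0, 0, 0], [5, 0, 0, 0, 0]]]' | python3 inch.py
python3 - <<'E'
from h import *
im,c,o=wrist("w7")
# white pointer near green
for n,lo,hi in (("white",(0,0,215),(179,25,255)),("green",(40,100,60),(80,255,255)),("collar",(0,0,120),(179,45,200))):
  for r in blobs(im["pixels"],lo,hi,15,(330,100,460,300))[:3]: print(n,np.round(r[0]),np.round(r[1]),np.round(ray(c,r[0],100)[:2]-[627.5,-121]))
# collar edges on rows
g=cv2.cvtColor(im["pixels"],cv2.COLOR_RGB2HSV)
print(im["pixels"][205:215,290].tolist())
goto(558,-359.5,np.pi/2+.047)
E
```

```text
time_s: 11.2
eef_pos: [627.7, -122.2, 398.2]
ee_rot: [0.003, -0.042, 0.999, -0.0]
wrist_force: [0.7, 0.6, -0.3]
width: 8.9
finger_force: 60.6
green [378. 215.] [10. 14.] [19. 56.]
collar [380. 218.] [100. 143.] [23. 58.]
collar [352. 121.] [42. 45.] [-62.  22.]
collar [433. 242.] [ 7. 15.] [ 43. 112.]
[[159, 173, 180], [158, 172, 180], [141, 154, 161], [128, 135, 140], [157, 163, 168], [175, 180, 184], [179, 183, 188], [180, 183, 187], [180, 184, 187], [180, 184, 188]]
shift in tool axes [ 8.940e+01 -2.308e+02 -2.000e-01] turn about tool z 0.037 heading 1.655 pos [ 627.7 -122.   395.9] q6 -1.607 tilt [0.0019 0.0003]
```

Converted, -33 mm is -0.33, 9 mm is 0.09.

```bash
echo '[[[5, 0.09, -0.33, 0, 0], [5, 0.09, -0.33, 0, 0], [5, 0.09, -0.33, 0, 0], [5, 0.09, -0.33, 0, 0], [5, 0.09, -0.33, 0, 0], [5, 0.09, -0.33, 0, 0], [5, 0.085, -0.33, 0, 0], [5, 0, 0, 0, 0]]]' | python3 inch.py; echo '[[[5, 0, 0, 0, 0], [5, 0, 0, 0, 0]]]' | python3 inch.py>/dev/null
python3 - <<'E'
from h import *
im,c,o=wrist("w8");t=env.get_image("top");ct=cam(t);px=t["pixels"]
hullrect(im["pixels"],c,70,(200,60,440,206),(0,150,120),(6,255,255))
cv2.imwrite("pics/t8.png",np.hstack([cv2.resize(px[130:190,320:395],(450,360)),cv2.resize(im["pixels"][80:240,220:420],(350,360))])[:,:,::-1])
goto(558,-359.5,np.pi/2+.047)
E
```

```text
time_s: 11.92
eef_pos: [582.9, -362.4, 392.6]
ee_rot: [-0.002, -0.039, 0.999, 0.0]
wrist_force: [-0.3, -0.2, -1.2]
width: 8.8
finger_force: 60.6
world rect [ 554.7 -360.3] [71.1 68.7] dir 2.6
shift in tool axes [27.3 -0.6  0. ] turn about tool z 0.038 heading 1.656 pos [ 585.1 -356.5  394.2] q6 -1.229 tilt [-0.0007  0.0003]
```

View pics/t8.png

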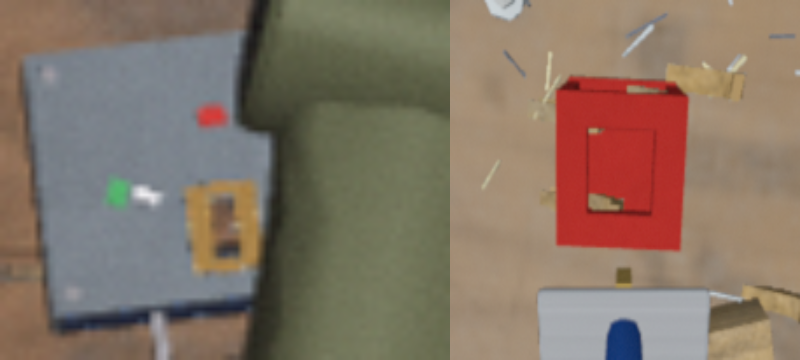

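The top view shows the white pointer at the green mark, so the latch is open. The wrist crop shows the holder's hole at wrist pixel (317,156), with the bit in line with it.

Run:
```python
from h import *
d,c=wload("w8")
print(ray(c,(317.2,156.5),70),[np.round(ray(c,((u-450)/1.75+220,v/2.25+80),70)[:2],1) for u,v in ((587,128),(655,128),(652,212),(590,212))])
goto(557.5,-360,np.pi/2+.047)
```

```text
[ 557.26197087 -360.24377349   70.        ] [array([ 540.4, -379.2]), array([ 537.4, -343.3]), array([ 573. , -341.3]), array([ 575.8, -375.4])]
shift in tool axes [27.8 -1.1  0. ] turn about tool z 0.038 heading 1.656 pos [ 585.1 -356.5  394.2] q6 -1.229 tilt [-0.0007  0.0003]
```

Converted, 27.8 mm is 0.278, 25 mm is 0.25, 0.038 rad is 0.19.

```bash
echo '[[[5, 0.278, -0.011, 0, 0], [5, 0, 0, 0.25, 0.19], [5, 0, 0, 0.25, 0], [5, 0, 0, 0.15, 0], [5, 0, 0, 0, 0], [5, 0, 0, 0, 0]]]' | python3 inch.py
python3 - <<'E'
from h import *
goto(557.3,-360,np.pi/2+.047)
E
```

```text
time_s: 12.68
eef_pos: [557.4, -360.0, 329.4]
ee_rot: [-0.001, -0.024, 1.0, 0.0]
wrist_force: [0.4, 0.2, 0.2]
width: 9.0
finger_force: 60.6
shift in tool axes [ 0.1 -0.   0. ] turn about tool z 0.0 heading 1.618 pos [ 557.4 -360.   329.4] q6 -1.251 tilt [-0.0015  0.    ]
```

```bash
echo '[[[5, 0, 0, 0.15, 0], [5, 0, 0, 0.12, 0], [5, 0, 0, 0.12, 0], [5, 0, 0, 0.12, 0], [5, 0, 0, 0.12, 0], [5, 0, 0, 0.08, 0], [5, 0, 0, 0, 0]]]' | python3 inch.py;echo '[[[5, 0, 0, 0.015, 0], [5, 0, 0, 0.01, 0], [5, 0, 0, 0, 0]]]' | python3 inch.py; python3 -c "
from h import *
goto(557.3,-360,np.pi/2+.047)"
```

```text
time_s: 13.27
eef_pos: [557.0, -360.8, 257.0]
ee_rot: [-0.001, -0.023, 1.0, 0.0]
wrist_force: [-0.3, 0.0, -0.6]
width: 9.1
finger_force: 60.6
time_s: 13.52
eef_pos: [557.2, -361.0, 256.5]
ee_rot: [0.0, -0.023, 1.0, -0.0]
wrist_force: [-0.8, 0.1, 0.6]
width: 8.9
finger_force: 60.7
shift in tool axes [-0.1  1.  -0. ] turn about tool z -0.001 heading 1.617 pos [ 557.2 -361.   256.5] q6 -1.251 tilt [ 0.0005 -0.0004]
```

Units first: shifts go in units of 100 mm and turns go in units of 0.2 rad. So 1 mm is 0.01.

```bash
echo '[[[5, 0, 0, 0.01, 0], [12, 0, 0, 0, 0], [45, 0, 0, 0, 0], [45, 0, 0, 0, 0], [45, 0, 0, 0, 0], [45, 0, 0, 0, 0]]]' | python3 inch.py;echo '[[[45, 0, 0, -0.1, 0], [45, 0, 0, -0.3, 0], [45, 0, 0, -0.4, 0], [45, 0, 0, -0.4, 0], [45, 0, 0, -0.3, 0], [45, -0.2, 0, 0, 0], [45, 0, 0, 0, 0], [45, 0, 0, 0, 0]]]' | python3 inch.py
python3 - <<'E'
from h import *
im,c,o=wrist("w9")
for r in blobs(im["pixels"],(105,120,60),(125,255,255),300)[:3]: print("blue",np.round(r[0]),np.round(r[1]),np.round(ray(c,r[0],113),1))
hullrect(im["pixels"],c,74,(230,80,420,260),(0,0,140),(179,30,200))
d,cw=wload("w4")
# handle bar ends in w4: (253,88),(358,74)
A,B=[ray(cw,p,73)[:2] for p in ((253,88),(358,75))];print("handle",A,B,(A+B)/2)
x=np.array([np.cos(.084),np.sin(.084)]);y=np.array([-x[1],x[0]]);print("rel keyhole fwd/left",((A+B)/2-[627.3,-121])@x,((A+B)/2-[627.3,-121])@y)
E
```

```text
time_s: 14.02
eef_pos: [557.2, -360.9, 255.1]
ee_rot: [-0.0, -0.023, 1.0, -0.0]
wrist_force: [0.1, -0.3, -0.2]
width: 45.0
finger_force: 0.0
time_s: 14.68
eef_pos: [577.5, -359.8, 405.6]
ee_rot: [0.0, -0.023, 1.0, 0.0]
wrist_force: [-0.5, 0.1, -0.6]
width: 44.4
finger_force: 0.0
blue [539. 198.] [ 26. 199.] [ 572.8 -163.6  113. ]
blue [ 29. 195.] [81. 15.] [ 590.7 -614.   113. ]
blue [ 58. 192.] [76. 16.] [ 586.5 -588.4  113. ]
world rect [ 534.6 -357.3] [165.4 122.7] dir 80.0
handle [ 559.17751035 -173.00880592] [551.68503605 -81.11460675] [ 555.4312732  -127.06170633]
rel keyhole fwd/left -72.12390772790292 -0.010457131543928322
```

That was my tenth picture, so I'll check the placement with numbers only.

Run:
```python
from h import *
d,c=wload("w9");px=d["pixels"]
print("expected bow top px",proj(c,(557,-361,113)),"collar",proj(c,(557,-361,74)))
for r in blobs(px,(100,100,40),(130,255,255),60,(200,60,450,330))[:3]: print("blue",np.round(r[0]),np.round(r[1]),r[2],[np.round(ray(c,p,113)[:2],1) for p in cv2.boxPoints(r[:3])])
u,v=map(int,proj(c,(557,-361,74)))
collars(px,c,74,(u-70,v-60,u+70,v+60),(0,0,120),(179,40,215),60)
h=cv2.cvtColor(px,cv2.COLOR_RGB2HSV);print(h[v,u-60:u+61:6].tolist())
```

```text
expected bow top px [317.59044731 170.768313  ] collar [317.70078178 161.55030465]
blue [318. 167.] [54. 11.] 90.0 [array([ 531., -366.]), array([ 530.6, -356.8]), array([ 577.7, -354.4]), array([ 578.1, -364.1])]
rect px [318. 160.] centre [ 556.6 -360.2] sides [50.5 50.5] edge dir deg 2.6
[[15, 75, 166], [15, 72, 166], [16, 74, 165], [16, 77, 166], [16, 74, 162], [1, 195, 178], [150, 6, 167], [107, 10, 176], [107, 10, 175], [105, 9, 167], [107, 198, 218], [109, 207, 165], [107, 10, 174], [111, 10, 175], [103, 10, 174], [1, 201, 178], [3, 151, 169], [16, 62, 147], [15, 61, 146], [15, 65, 146], [16, 64, 144]]
```

The blue collar is centred at (556.6,-360.2) with the bow upright, so it hangs in the holder. Next is the drawer. The handle centre is (555,-127), which is 72 mm in front of the keyhole and centred on the box.

Converted, 39 mm is 0.39, 2 mm is 0.02.

```bash
echo '[[[24, 0.02, 0.39, 0, 0], [24, 0.02, 0.39, 0, 0], [24, 0.02, 0.39, 0, 0], [24, 0.02, 0.39, 0, 0], [24, 0.02, 0.39, 0, 0], [24, 0.015, 0.386, 0, 0]]]' | python3 inch.py >/dev/null; echo '[[[24, 0, 0, 0, -0.6], [24, 0, 0, 0, -0.6], [24, 0, 0, 0, -0.6], [24, 0, 0, 0, -0.6], [24, 0, 0, 0, -0.6], [24, 0, 0, 0, -0.6], [24, 0, 0, 0, -0.6], [24, 0, 0, 0, -0.6]]]' | python3 inch.py >/dev/null; echo '[[[24, 0, 0, 0, -0.6], [24, 0, 0, 0, -0.6], [24, 0, 0, 0, -0.6], [24, 0, 0, 0, -0.6], [24, 0, 0, 0, -0.6], [24, 0, 0, 0, -0.24], [24, 0, 0, 0, 0], [24, 0, 0, 0, 0]]]' | python3 inch.py
python3 - <<'E'
from h import *
goto(555.4,-127,.084)
im,c,o=wrist("w10");px=im["pixels"]
u,v=map(int,np.round(proj(c,(552.5,-160,73))));print(u,v)
# handle profile along world x' at bar's right part (z=68)
g=cv2.cvtColor(px,cv2.COLOR_RGB2HSV)
for s in (-40,-30,-20):
    row=[]
    for t in range(-20,36,2):
        p=np.array([555.4,-127])+s*np.array([-.084,.996])+t*np.array([.996,.084])
        a,b=np.round(proj(c,(*p,70))).astype(int)
        row.append(tuple(g[b,a][1:].tolist()) if 0<=b<400 and 0<=a<640 else None)
    print(s,row)
E
```

```text
time_s: 16.57
eef_pos: [554.5, -127.4, 404.9]
ee_rot: [0.0, 0.735, -0.678, -0.0]
wrist_force: [-0.4, -0.2, 0.2]
width: 24.0
finger_force: 0.0
shift in tool axes [-0.3 -0.9 -0. ] turn about tool z -0.003 heading -3.061 pos [ 554.5 -127.4  404.9] q6 -0.046 tilt [-0.0007 -0.0003]
324 149
-40 [(64, 163), (66, 162), (69, 160), (69, 155), (69, 148), (61, 143), (53, 143), (18, 169), (10, 183), (12, 184), (10, 183), (16, 178), (11, 180), (11, 183), (11, 183), (11, 183), (11, 184), (11, 184), (11, 184), (12, 184), (12, 185), (11, 183), (12, 184), (12, 184), (11, 183), (11, 184), (12, 184), (17, 163)]
-30 [(56, 164), (56, 164), (54, 161), (54, 157), (53, 149), (51, 141), (51, 140), (13, 158), (11, 184), (10, 183), (10, 184), (16, 178), (4, 127), (65, 145), (57, 144), (53, 145), (47, 147), (52, 147), (59, 148), (66, 150), (71, 154), (71, 157), (74, 159), (75, 159), (14, 124), (164, 87), (181, 83), (180, 82)]
-20 [(68, 165), (68, 165), (65, 164), (69, 160), (64, 155), (59, 150), (57, 147), (11, 159), (10, 184), (10, 184), (10, 185), (14, 177), (0, 126), (58, 153), (58, 150), (54, 151), (51, 150), (50, 152), (60, 156), (68, 158), (75, 160), (75, 160), (71, 161), (75, 160), (24, 95), (197, 83), (178, 83), (179, 84)]
```

The bar spans -6.5 to +4.5 mm about the tool line, so it is centred. I'll descend, and check before closing.

Converted, 10 mm is 0.1, 38 mm is 0.38.

```bash
echo '[[[24, 0, 0, 0.38, 0], [24, 0, 0, 0.38, 0], [24, 0, 0, 0.35, 0], [24, 0, 0, 0.25, 0], [24, 0, 0, 0.15, 0], [24, 0, 0, 0.15, 0], [24, 0, 0, 0.1, 0], [24, 0, 0, 0, 0]]]' | python3 inch.py;  echo '[[[5, 0, 0, 0, 0], [5, 0, 0, 0, 0], [5, 0, 0, 0, 0], [5, 0, 0, 0, 0]]]' | python3 inch.py 40
```

```text
time_s: 17.28
eef_pos: [554.5, -127.2, 230.6]
ee_rot: [0.001, 0.736, -0.677, 0.0]
wrist_force: [-8.1, 1.4, 7.0]
width: 24.1
finger_force: 4.6
time_s: 17.62
eef_pos: [554.4, -127.3, 230.2]
ee_rot: [0.001, 0.736, -0.678, -0.0]
wrist_force: [-7.5, 1.9, 8.1]
width: 9.5
finger_force: 39.2
```

Converted, 9 mm is 0.09, 6 mm is 0.06.

```bash
echo '[[[5, 0, 0.06, 0, 0], [5, 0, 0.12, 0, 0], [5, 0, 0.15, 0, 0], [5, 0, 0.15, 0, 0], [5, 0, 0.15, 0, 0], [5, 0, 0.12, 0, 0], [5, 0, 0.09, 0, 0], [5, 0, 0, 0, 0]]]' | python3 inch.py; echo '[[[5, 0, 0.02, 0, 0], [5, 0, 0, 0, 0], [5, 0, 0, 0, 0]]]' | python3 inch.py
```

```text
time_s: 18.28
eef_pos: [470.3, -134.4, 230.2]
ee_rot: [-0.0, 0.736, -0.677, 0.001]
wrist_force: [-0.5, 1.4, 6.0]
width: 9.3
finger_force: 39.8
time_s: 18.53
eef_pos: [469.6, -134.4, 230.2]
ee_rot: [-0.0, 0.736, -0.677, 0.001]
wrist_force: [-1.9, 0.8, 6.7]
width: 9.2
finger_force: 40.0
```

```bash
echo '[[[24, 0, 0, -0.01, 0], [24, 0, 0, 0, 0], [24, 0, 0, 0, 0], [24, 0, 0, -0.15, 0], [24, 0, 0, -0.3, 0], [24, 0, 0, -0.4, 0], [24, 0, 0, -0.4, 0], [24, 0, 0, -0.4, 0]]]' | python3 inch.py; echo '[[[24, 0, 0, 0, 0], [24, 0, 0, 0, 0], [24, 0, 0, 0, 0]]]' | python3 inch.py
python3 - <<'E'
from h import *
im,c,o=wrist("w11");px=im["pixels"];print(o["eef_pos"])
g=cv2.cvtColor(px,cv2.COLOR_RGB2HSV)
for s in (-30,-20):
    row=[]
    for t in range(-20,20,2):
        p=np.array([469.6,-134.3])+s*np.array([-.084,.996])+t*np.array([.996,.084])
        a,b=np.round(proj(c,(*p,70))).astype(int);row.append(tuple(g[b,a][1:].tolist()) if 0<=b<400 and 0<=a<640 else None)
    print(s,row)
t=env.get_image("top");ct=cam(t)
for n,lo,hi,z,b in [("yel",(22,120,120),(35,255,255),110,(205,205,290,245)),("blue",(100,120,80),(125,255,255),110,(415,170,450,205)),("green",(40,100,60),(80,255,255),18,(390,225,420,250)),("gmark",(40,100,60),(80,255,255),100,(330,140,350,180)),("white",(0,0,205),(179,30,255),100,(335,145,368,170))]:
    for r in blobs(t["pixels"],lo,hi,1,b)[:2]: print(n,np.round(r[0],1),np.round(ray(ct,r[0],z),1))
E
```

```text
time_s: 19.2
eef_pos: [469.0, -134.3, 396.2]
ee_rot: [0.001, 0.736, -0.677, -0.001]
wrist_force: [1.9, 0.0, -0.1]
width: 24.4
finger_force: 0.0
time_s: 19.45
eef_pos: [469.3, -134.1, 394.1]
ee_rot: [0.0, 0.736, -0.677, -0.001]
wrist_force: [-0.2, -0.0, -1.2]
width: 23.9
finger_force: 0.0
[ 469.34213178 -134.12411608  394.12459485]
-30 [(75, 164), (73, 164), (75, 164), (72, 166), (75, 166), (70, 168), (71, 168), (71, 168), (16, 173), (11, 191), (9, 190), (9, 191), (14, 186), (4, 140), (66, 167), (64, 167), (63, 167), (60, 166), (55, 166), (54, 165)]
-20 [(67, 156), (67, 153), (67, 152), (59, 151), (49, 150), (53, 150), (56, 149), (59, 148), (17, 179), (11, 191), (11, 191), (9, 190), (14, 186), (7, 137), (56, 154), (63, 154), (61, 155), (59, 156), (54, 155), (51, 155)]
yel [242. 225.] [458.3 243.6 110. ]
blue [434.2 187.5] [ 558.8 -359.2  110. ]
green [407.5 239. ] [ 399.1 -284.8   18. ]
gmark [339.  161.5] [650.1 -64.3 100. ]
white [344. 162.] [648.1 -80.  100. ]
```

```bash
python3 -c "
from workcell import env
print(env.sign_off())"
```

```text
the job is handed in; nothing more can be done
None
```

I've handed the job in, with no verdict returned: the blue key opened the latch and now hangs in the red holder, yellow was never moved from the rack, and the drawer is out about 84 of 85 mm at about 19.5 s.

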